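Balance the mobile's cross-beam on the steel edge

ROBOT

A 6-joint arm with a two-finger parallel gripper is mounted at the origin on the work surface. World frame = base frame: x ahead of the robot, y to its left, z up, the work surface at z = 0. Lengths are in m, angles in degrees, forces in N, time in s.
With the tool pointing down it reaches from about 0.35 to 0.925 m from the base axis. Payload 6.4 kg.
Tool frame: the origin (TCP) lies between the finger pads; the fingertips stand ctrl.tip_extent ahead of it and the grasp point (between the pads) lies 8 mm behind it (ctrl.tip_extent is the distance from the TCP to the fingertips, in m); z points along the fingers, y is the line along which they close (so a half turn about z gives the same grasp; the last joint's range is limited). The gripper opens to 94 mm and grips with 3 to 60 N. Pads are 16 mm wide; open, the fingers measure 119 mm over their backs; the gripper's body (75 mm by 177 mm) begins 78 mm behind the grasp point.
Start: joints at [-73.058, 14.043, 89.255, -0, 76.702, -9.975], TCP at [0.294, -0.58, 0.216] pointing down, gripper open.
Joint ranges: [-179.41, 179.41], [-58.25, 129.5], [7.25, 145.43], [-54.29, 234.29], [11.92, 165.04], [-157.13, 157.13]. Speed limits (degrees/s): [147.25, 147.25, 180, 180, 180, 180].

INTERFACE

Orientations are given as a 3x3 rotation matrix whose columns are the frame's x, y, z axes.
In Python, from rig import readout, optics, order, ctrl gives the robot as it stands. The module is installed in compiled form; this text tells all that it offers.
- The arm moves only by the tool move_arm, never from a script. Its argument "steps" is a list of rows, each an object with "dp": the shift along the tool's x, y, z in m, a list of three; "roll": the turn about the tool's z in rad; "gripper": the closure, from 0 (fully open) to 1 (shut). In form: [{"dp": [x, y, z], "roll": roll, "gripper": gripper}, ...]. A call has 1 to 10 rows; each row shifts and turns the commanded pose from where the row before left it, along the tool's axes as they then stand; what a row does not reach is not made up. A row lasts 1/10 s, in which the tool goes at most 50 mm and 8.59 degrees, less where a joint would pass 70% of its speed; a pose out of reach is approached as far as the arm can. A call with a gripper value outside its range is refused whole. The fingers move at their own pace and stop on an object; the grip force is fixed at half the most. Time passes only in rows, so rows that do not move let the fingers close. It gives the time, the measured TCP pose, the force, the opening and the grip force at its end, in the units of the state.
- readout.get_obs(): the state, without advancing time (a new reading comes with each control period).
- optics.get_image(name): name is "side" or "top"; returns the picture (400x640x3 uint8, red, green, blue); there is no depth.
- optics.camera_model(name): a dict with "intrinsics" (3x3 intrinsics, pixels), "k1" (the pictures are not rectified: a ray, as slopes to the right and down, at radius r is drawn at 1 + k1 r^2 times it, then the intrinsics apply), "R" (3x3) and "t" (3): a world point X has camera coordinates R X + t. Camera axes: x right, y down, z forward; pixel columns grow to the right and rows downward; lengths in m; the calibration is good to about 2 mm. A picture is of the moment at which its call begins. camera_model takes no time and is no camera call.
- order.finish_job(): hands the job in; it is judged then, once.
The state is a dict: "time_s": time; "joint_positions": joint angles; "dq": joint speeds; "effort": joint torques, N m; "position": TCP position; "ee_rot": TCP orientation; "wrist_force": force on the tool from outside, world axes, zero at the start; "moment": the same for the moment, N m; "width": finger opening in m; "finger_force": force on a finger pad.
Only numpy, scipy, OpenCV 4.12 (cv2) and the standard library are available. Lean on these libraries where they do the work, as an engineer would, in place of code of your own. Each camera call takes 0.05 s, during which the arm holds its last target. There are 200 camera calls.

TASK

Find the balance point of this mobile's cross-beam for me: lift the beam, lay it square across the upright steel bar in the vice with both ends hanging, and work it along the bar's edge until it balances level by itself, then let go and leave it there so that I can mark the spot. Lay it on in your grip rather than dropping it, keep the load on the edge light (under 20 N, the wood is soft), never let either end tip down onto the bench, and leave the other things where they are.

Things in the scene. Friction and masses are not known exactly. Their poses are not given: they have to be found in the camera images.
- beam: Cross-beam of a hanging mobile: pale wooden batten 420 long, 28 wide, 26 high, carried by a horseshoe and a wooden round fixed under its ends; these stand on the bench at the start, batten underside 112 up. Loose, 0.48-0.82 kg in all. Grip it from above across its width, between the ends. Origin: middle of the batten's underside; x along it to the horseshoe (away from the robot, +-0.25 rad), z up.
- batten_top (a point): Middle of the batten's top face (beam x = 0, 26 above its underside). End pieces: at beam x = +210 to +220 an upright steel horseshoe, 126 wide, its arch level with the batten's top, its two heels 112 below the underside; at x = -190 an upright driftwood round, diameter 74, from the underside down 112. Their weights are unknown.
- take_here (a point): A handy place to take the beam: batten's underside at beam x = +60, halfway along the stretch (x = +5 to +115) in which the balance point can lie; where in it differs widely each time. The centre of mass hangs 20 to 40 below the underside, so on the bar the beam sits steady within about 4 of balance, beyond that leans about 2 degrees per mm, and comes down on the bench at some 7 to 9 off.
- vice: Low grey drill-press vice bolted to the bench: base 150 (x) by 90 (y), bolt lugs reach 66 out sideways near x = +30; jaws 58 high, 84 wide; screw and tommy bar on its -x side (towards the robot), out to x = -90, up to 44 high. Origin: on the bench under the middle of the clamped bar; x across the bar, within 0.25 rad of the world's x; y along the bar.
- bar: Steel flat bar clamped upright in the vice: 8 thick (x), 80 long (y), 104 clear of the jaws, its flat level top edge 162 above the bench. With the beam level on it the ends hang 50 clear of the bench; a tilt of 8 to 10 degrees brings an end down. Origin and axes as the vice's.
- edge (a point): The middle of the bar's flat top edge, 162 above the bench; axes as the vice's. More than 20 N between beam and edge dents the wood. Let go near balance, the beam may rock gently on the edge for a few seconds before it is still.
- table: The plank workbench, top at height 0.
- pencil: Carpenter's pencil, 150 x 14 x 8, lying near the vice on its screw side.
- paint_can: Small paint can, diameter 72, 85 high, in the middle of the bench between the beam and the vice. Origin: centre of its underside.
- hammer: Hammer 240 long, lying in the middle of the bench between the beam and the vice, about 30 high.
- jar: Glass jar with a lid, diameter 90, 120 high, on the left of the bench. Origin: centre of its underside.
- spare_shoe: A loose horseshoe lying flat on the left of the bench.
- stone: A brown stone, diameter 96, 60 high, on the right of the bench.
- screw_tin: Round tin, diameter 103, 47 high, on the right of the bench.
Things that resemble listed ones, but are neither listed nor needed, are in the scene too. Leave any pink look-alike of the vice alone.

How it is judged (in metres and radians):
On the way, in this order (a step that is already met when the one before it is completed fails the run):
1. the beam is lifted clear of the bench (height (world z) of beam above 0.13 m and contact force between beam and table below 0.1 N), for 0.1 s.
2. still in the fingers, the beam is laid on the bar's edge and rests on it (contact force between beam and bar above 1.5 N and contact force between the fingers and beam above 1 N), for 0.2 s.
At the end, for the whole second after the job is handed in: The beam rests on the bar's edge alone, released and steady (rocking slower than 0.25 rad/s, 30 mm/s), level within 5 degrees and square across the bar within 10 degrees, no end on the bench (angle between beam's own z axis and vertical below 0.087 rad and contact force between beam and bar above 3 N and contact force between beam and table below 0.1 N and angle between the x axis of beam and the x axis of vice, either way round below 0.17 rad and angular speed of beam below 0.25 rad/s and linear speed of beam below 0.03 m/s); the robot touches nothing.
It fails at once if the beam is pressed or dropped onto the steel edge with more than 20 N (contact force between beam and bar above 20 N).
It fails at once if an end of the beam comes down on the bench while it lies on the bar (contact force between beam and bar above 0.3 N and contact force between beam and table above 0.3 N).
It fails at once if a bystander is moved by more than 20 mm (distance of any of pencil, paint_can, hammer, jar, spare_shoe, stone, screw_tin from where it was at the start of the episode above 0.02 m).
It also fails if it takes over 72 s, if anything falls off the work surface, if the arm or the gripper's body presses on something with over 40 N, if the wrist force passes 120 N, or if a joint passes its speed limit or range.

## Working session

There is one attempt and no reset: what is moved stays moved. The work goes in short steps, Python scripts to look and compute and a tool call to move; the robot and the scene stay as the last step left them, time stands still between calls to the robot, and variables do not carry over. Pictures are saved under pics/ and viewed, at most 10 in all, crops included, and the job is handed in when it is done.

Besides the shell and the picture viewer there is one more tool, called by a JSON object that holds its "name" and its "arguments", one argument or row to a line. move_arm: Moves the arm, as the interface text tells. Its arguments: {"type":"object","properties":{"steps":{"type":"array"}},"required":["steps"]}

```bash
mkdir -p pics; ls; python3 - <<'E'
from rig import readout, optics, order, ctrl
import cv2
print(readout.get_obs(), ctrl.tip_extent, [a for a in dir(ctrl) if a[0]!='_'])
for n in("top","side"):
    im=optics.get_image(n); cv2.imwrite(f"pics/{n}0.png",im[:,:,::-1]); print(n,optics.camera_model(n))
E
```

```text
pics
{'time_s': 0.0, 'joint_positions': array([-7.30578321e+01,  1.40820912e+01,  8.93256665e+01, -2.14535411e-04,
        7.67034447e+01, -9.97598649e+00]), 'dq': array([-0.05702113, -0.0408125 , -0.03788432, -0.06731277,  0.06528207,
        0.0483913 ]), 'effort': array([ 7.84380736e-04, -4.15838885e+01, -3.14604199e+01,  6.85719028e-02,
        3.32429912e-02, -1.26119880e-04]), 'position': array([ 0.29408594, -0.57899713,  0.21536092]), 'ee_rot': array([[ 8.91653833e-01,  4.52717482e-01, -5.69060508e-04],
       [ 4.52717718e-01, -8.91651964e-01,  1.85554999e-03],
       [ 3.32635999e-04, -1.91213203e-03, -9.99998117e-01]]), 'wrist_force': array([0.49408572, 0.3723891 , 0.62676586]), 'moment': array([-0.04127024, -0.03777653,  0.04411722]), 'finger_force': 0.0, 'width': 0.0937379174892537} 0.011 ['Unreachable', 'tip_extent']
top {'intrinsics': array([[464.51575047,   0.        , 319.6054532 ],
       [  0.        , 464.51575047, 196.72907153],
       [  0.        ,   0.        ,   1.        ]]), 'k1': -0.13398408671929202, 'R': array([[-0.02934752, -0.99952491, -0.00941691],
       [-0.99245555,  0.03025933, -0.11881224],
       [ 0.11904075,  0.00585902, -0.99287208]]), 't': array([0.0070322 , 0.48194204, 1.64996454])}
side {'intrinsics': array([[376.93044306,   0.        , 325.15041258],
       [  0.        , 376.93044306, 200.92226507],
       [  0.        ,   0.        ,   1.        ]]), 'k1': -0.027491705315792234, 'R': array([[-0.99751405, -0.06984258, -0.00936675],
       [-0.04336953,  0.71323945, -0.69957743],
       [ 0.05554102, -0.69743208, -0.71449541]]), 't': array([0.44973029, 0.10792353, 1.21743386])}
```

View pics/top0.png

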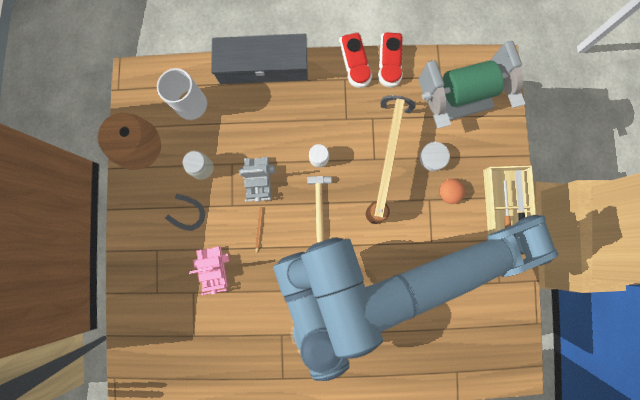

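View pics/side0.png

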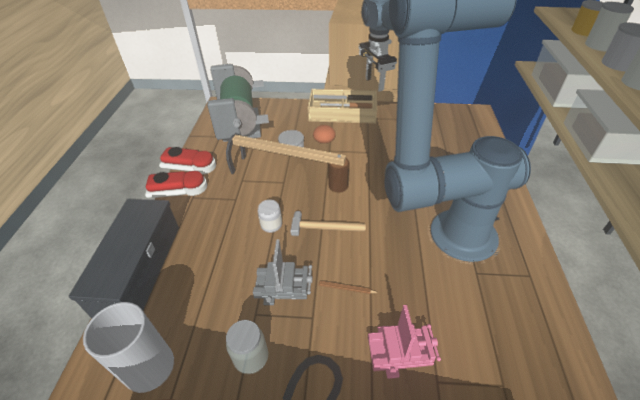

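The top view shows the beam from (401,100) to (379,218) and the grey vice at (257,180). The pink look-alike is at (210,270), the can at (318,155) and the hammer at (320,205). In the side view the bar rises at (278,258), with its top near (278,243).

```bash
cat > h.py <<'E'
import numpy as np, cv2
from rig import readout, optics
def cam(n):
    m=optics.camera_model(n); return m["intrinsics"],m["k1"],m["R"],m["t"]
def proj(n,X):
    K,k1,R,t=cam(n); c=np.atleast_2d(X)@R.T+t; s=c[:,:2]/c[:,2:]
    s=s*(1+k1*(s**2).sum(1,keepdims=True)); return s*K[0,0]+K[:2,2]
def ray(n,uv):
    K,k1,R,t=cam(n); d=(np.atleast_2d(uv).astype(float)-K[:2,2])/K[0,0]; s=d.copy()
    for _ in range(20): s=d/(1+k1*(s**2).sum(1,keepdims=True))
    return -R.T@t, np.c_[s,np.ones(len(s))]@R
def onz(n,uv,z):
    C,d=ray(n,uv); return C+d*((z-C[2])/d[:,2])[:,None]
E
python3 - <<'E'
from h import *
im=cv2.imread("pics/top0.png"); hsv=cv2.cvtColor(im,cv2.COLOR_BGR2HSV)
print(hsv[160,390],hsv[120,397],hsv[160,375],hsv[160,410])
h,s,v=cv2.split(hsv); roi=np.zeros(h.shape,np.uint8); roi[90:235,365:418]=1
m=((v>200)&(s>60)&(s<140)&(h>12)&(h<32)&(roi>0)).astype(np.uint8)
c=max(cv2.findContours(m,0,2)[0],key=cv2.contourArea); r=cv2.minAreaRect(c); print(r)
b=onz("top",cv2.boxPoints(r),.138); print(b.round(4))
side=cv2.imread("pics/side0.png")
a=cv2.resize(im[145:215,225:345],None,fx=6,fy=6,interpolation=2)
d=cv2.resize(side[225:310,240:330],None,fx=6,fy=6,interpolation=2)
cv2.imwrite("pics/c1.png",a); cv2.imwrite("pics/c2.png",d)
E
```

```text
[ 22  85 238] [ 21  90 234] [ 16 117 176] [ 16 117 187]
((395.5, 158.0), (118.0, 43.0), 90.0)
[[ 0.8063 -0.2078  0.138 ]
 [ 0.8029 -0.3589  0.138 ]
 [ 0.39   -0.3345  0.138 ]
 [ 0.3946 -0.1889  0.138 ]]
```

View pics/c1.png

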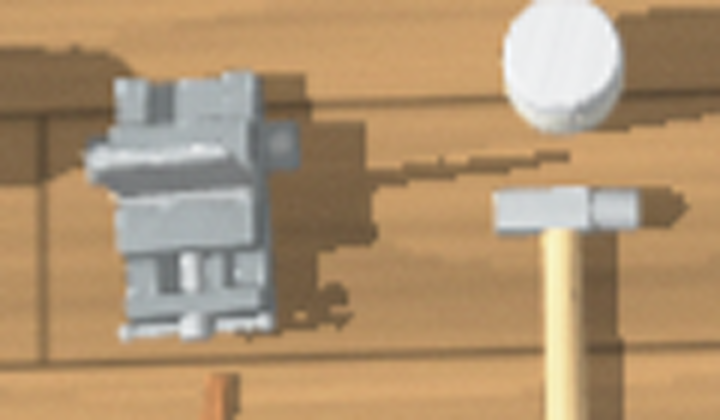

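View pics/c2.png

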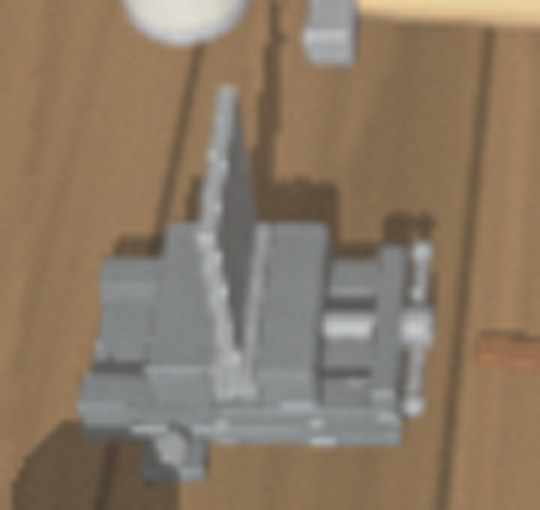

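The crops show the bar's bright top edge. In the top view it runs from about (240,171.5) to (267,170.5), and in the side view from about (278,240) to (274.5,265). The vice itself is clear in both.

```bash
python3 - <<'E'
from h import *
im=cv2.imread("pics/top0.png"); hsv=cv2.cvtColor(im,cv2.COLOR_BGR2HSV)
h,s,v=cv2.split(hsv); 
m=((v>210)&(s>60)&(s<108)).astype(np.uint8); m[:, :365]=0; m[:,418:]=0; m[:90]=0; m[235:]=0
c=max(cv2.findContours(m,0,1)[0],key=cv2.contourArea); r=cv2.minAreaRect(c); print(r)
w=onz("top",c[:,0,:],.138)
b=onz("top",cv2.boxPoints(r),.138); print(b.round(4))
rr=cv2.minAreaRect((w[:,:2]*1e4).astype(np.float32)); print(rr)
# bar
for n,p in (("top",[(240,171.5),(267,170.3)]),("side",[(277.8,240),(274.3,265)])):
    q=onz(n,p,.162); print(n,q.round(4),q.mean(0).round(4),np.linalg.norm(q[1]-q[0]))
# vice base/jaws outlines from top crop
J=onz("top",np.array([(118,200),(250,192),(118,250),(252,240)])/6+[225,145],.058); print("jaw front top",J.round(4))
B=onz("top",np.array([(90,140),(298,122),(298,165)])/6+[225,145],.015); print("lugs",B.round(4))
# beam in side view: horseshoe/round check
R=lambda a:np.array([[np.cos(a),-np.sin(a)],[np.sin(a),np.cos(a)]])
# can, hammer
print("can",onz("top",[(318.8,152)],.085),"hammer head",onz("top",[(308,180),(331,180),(319,243)],.03).round(3))
S=cv2.imread("pics/side0.png");hs=cv2.cvtColor(S,cv2.COLOR_BGR2HSV);print([hs[x] for x in((146,260),(152,300),(160,330))])
cv2.imwrite("pics/c3.png",np.vstack([cv2.resize(S[125:195,220:360],None,fx=4,fy=4,interpolation=2)]))
E
```

```text
((389.1578674316406, 157.34371948242188), (9.071929931640625, 119.05007934570312), 10.512627601623535)
[[ 0.4013 -0.1886  0.138 ]
 [ 0.8081 -0.2836  0.138 ]
 [ 0.8014 -0.3146  0.138 ]
 [ 0.3947 -0.2184  0.138 ]]
((6014.4951171875, -2511.69384765625), (314.8428955078125, 4179.02783203125), 76.78484344482422)
top [[0.5597 0.2572 0.162 ]
 [0.5607 0.1658 0.162 ]] [0.5602 0.2115 0.162 ] 0.09143117566129369
side [[0.5625 0.1876 0.162 ]
 [0.5587 0.2674 0.162 ]] [0.5606 0.2275 0.162 ] 0.07991591752121156
jaw front top [[0.553  0.2591 0.058 ]
 [0.5553 0.1798 0.058 ]
 [0.5228 0.2594 0.058 ]
 [0.5263 0.179  0.058 ]]
lugs [[0.5981 0.2835 0.015 ]
 [0.6051 0.1548 0.015 ]
 [0.5783 0.1552 0.015 ]]
can [[ 0.63455862 -0.00954642  0.085     ]] hammer head [[ 0.544  0.033  0.03 ]
 [ 0.542 -0.05   0.03 ]
 [ 0.315 -0.     0.03 ]]
[array([ 17,  88, 201], dtype=uint8), array([ 17,  88, 215], dtype=uint8), array([ 17,  88, 195], dtype=uint8)]
```

View pics/c3.png

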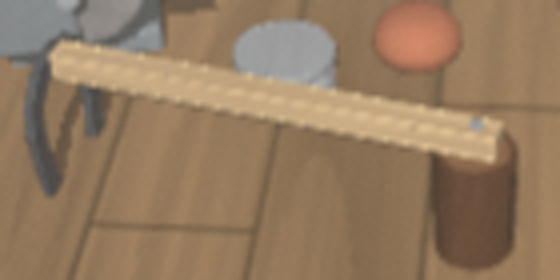

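{"name": "move_arm", "arguments": {
  "steps": [
    {"dp": [0,0,0],"roll": 0.14,"gripper": 0},
    {"dp": [0,0,0],"roll": 0.14,"gripper": 0},
    {"dp": [0,0,0],"roll": 0.14,"gripper": 0},
    {"dp": [0,0,0],"roll": 0.14,"gripper": 0},
    {"dp": [0,0,0],"roll": 0.14,"gripper": 0},
    {"dp": [0.024,-0.033,0],"roll": 0,"gripper": 0},
    {"dp": [0.024,-0.033,0],"roll": 0,"gripper": 0},
    {"dp": [0.024,-0.033,0],"roll": 0,"gripper": 0},
    {"dp": [0.024,-0.033,0],"roll": 0,"gripper": 0},
    {"dp": [0.024,-0.033,0],"roll": 0,"gripper": 0}
  ]
}}

```text
time_s: 1.1
position: [0.4496, -0.4449, 0.2159]
ee_rot: [[0.974, -0.228, -0.001], [-0.228, -0.974, 0.001], [-0.001, -0.001, -1.0]]
wrist_force: [-0.1, 0.3, 0.5]
width: 0.0938
finger_force: 0.0
```

{"name": "move_arm", "arguments": {
  "steps": [
    {"dp": [0.024,-0.033,0],"roll": 0,"gripper": 0},
    {"dp": [0.024,-0.033,0],"roll": 0,"gripper": 0},
    {"dp": [0.024,-0.033,0],"roll": 0,"gripper": 0},
    {"dp": [0.024,-0.033,0],"roll": 0,"gripper": 0},
    {"dp": [0.024,-0.033,0],"roll": 0,"gripper": 0},
    {"dp": [0.024,-0.033,0],"roll": 0,"gripper": 0},
    {"dp": [0.02,-0.026,0],"roll": 0,"gripper": 0},
    {"dp": [0,0,0],"roll": 0,"gripper": 0},
    {"dp": [0,0,0],"roll": 0,"gripper": 0}
  ]
}}

```text
time_s: 2.0
position: [0.6593, -0.2653, 0.2157]
ee_rot: [[0.974, -0.227, -0.001], [-0.227, -0.974, 0.0], [-0.001, 0.0, -1.0]]
wrist_force: [-0.2, -0.3, -0.1]
width: 0.0936
finger_force: 0.0
```

```bash
cat > st.py <<'E'
from h import *
import sys
N=int(sys.argv[1]) if len(sys.argv)>1 else 8
F=[];M=[]
for i in range(N):
    optics.get_image("top"); o=readout.get_obs(); F.append(o["wrist_force"]);M.append(o["moment"])
R=o["ee_rot"];p=o["position"]
print("t",round(o["time_s"],2),"p",p.round(4),"yaw",np.degrees(np.arctan2(R[1,0],R[0,0])).round(2),"z",R[:,2].round(3),"w",o["width"],o["finger_force"])
print("F",np.mean(F,0).round(3),np.std(F,0).round(3)); m=np.mean(M,0)
print("M",m.round(4),np.std(M,0).round(4),"M tool",(R.T@m).round(4))
g=np.array([.6598,-.2649]); d=np.r_[g-p[:2],0]; print("to grasp (tool)",(R.T@d).round(4), "z down to .126:",p[2]-.126)
E
python3 st.py 10
```

```text
t 2.5 p [ 0.6593 -0.266   0.2166] yaw -13.22 z [ 0. -0. -1.] w 0.09424827122609851 0.0
F [ 0.077 -0.598  0.028] [0.466 0.575 0.55 ]
M [ 0.0384  0.0183 -0.0105] [0.0333 0.0184 0.035 ] M tool [ 0.0332 -0.0266  0.0105]
to grasp (tool) [ 0.0002 -0.0012 -0.    ] z down to .126: 0.09056695705333265
```

{"name": "move_arm", "arguments": {
  "steps": [
    {"dp": [0,0,0.03],"roll": 0,"gripper": 0},
    {"dp": [0,0,0.03],"roll": 0,"gripper": 0},
    {"dp": [0,0,0.02],"roll": 0,"gripper": 0},
    {"dp": [0,0,0.0095],"roll": 0,"gripper": 0},
    {"dp": [0,0,0],"roll": 0,"gripper": 0},
    {"dp": [0,0,0],"roll": 0,"gripper": 0.4},
    {"dp": [0,0,0],"roll": 0,"gripper": 1},
    {"dp": [0,0,0],"roll": 0,"gripper": 1},
    {"dp": [0,0,0],"roll": 0,"gripper": 1},
    {"dp": [0,0,0],"roll": 0,"gripper": 1}
  ]
}}

```text
time_s: 3.5
position: [0.6597, -0.2657, 0.1275]
ee_rot: [[0.974, -0.228, 0.001], [-0.228, -0.974, -0.0], [0.001, 0.0, -1.0]]
wrist_force: [0.5, 0.1, 0.0]
width: 0.0573
finger_force: 0.0
```

{"name": "move_arm", "arguments": {
  "steps": [
    {"dp": [0,0,0],"roll": 0,"gripper": 1},
    {"dp": [0,0,0],"roll": 0,"gripper": 1},
    {"dp": [0,0,-0.005],"roll": 0,"gripper": 1},
    {"dp": [0,0,-0.01],"roll": 0,"gripper": 1},
    {"dp": [0,0,-0.015],"roll": 0,"gripper": 1},
    {"dp": [0,0,-0.01],"roll": 0,"gripper": 1},
    {"dp": [0,0,0],"roll": 0,"gripper": 1},
    {"dp": [0,0,0],"roll": 0,"gripper": 1}
  ]
}}

```text
time_s: 4.3
position: [0.6595, -0.2657, 0.167]
ee_rot: [[0.974, -0.228, 0.0], [-0.228, -0.974, -0.0], [0.0, 0.0, -1.0]]
wrist_force: [0.4, -0.6, -7.7]
width: 0.0274
finger_force: 30.0
```

```bash
python3 st.py 30; python3 -c "
from h import *
s=optics.get_image('side')[:,:,::-1]; cv2.imwrite('pics/s1.png',s)
cv2.imwrite('pics/s1c.png',cv2.resize(s[60:220,200:380],None,fx=3.5,fy=3.5,interpolation=2))"
```

```text
t 5.8 p [ 0.6595 -0.2656  0.167 ] yaw -13.19 z [ 0.  0. -1.] w 0.027670486598208005 29.990985989570618
F [ 0.044  0.048 -6.546] [0.483 0.381 0.561]
M [ 0.0929  0.2387 -0.0079] [0.025  0.033  0.0316] M tool [ 0.0359 -0.2536  0.0079]
to grasp (tool) [ 0.0001 -0.0008  0.    ] z down to .126: 0.040965011217868524
```

View pics/s1c.png

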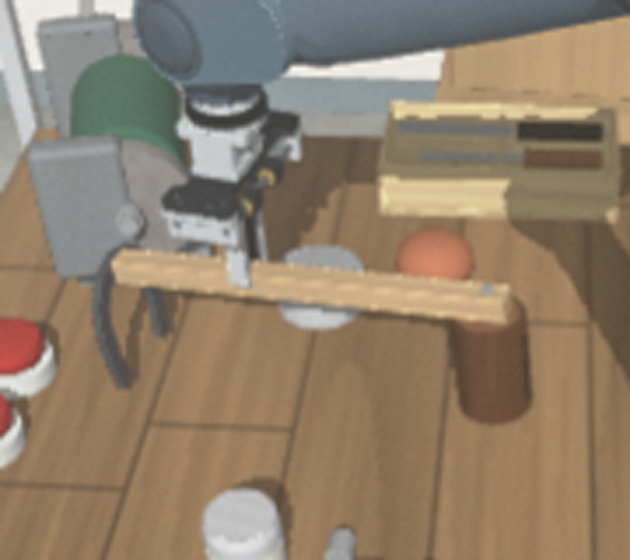

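The beam is lifted and held by the gripper at (240,265) in the crop. It looks level and clear of the bench. I'll check the tilt numerically before moving over.

```bash
cat > tilt.py <<'E'
from h import *
def tilt(s,gx,p,yaw,under):
    """side view: rays of visible round bottom/top-corners -> compare with level-beam predictions"""
    u=np.array([np.cos(yaw),np.sin(yaw),0]); v=np.array([-u[1],u[0],0]); o=np.r_[p[:2],under]-gx*u
    P=lambda x,y,z:proj("side",[o+x*u+y*v+np.array([0,0,z])])[0]
    return P
E
python3 - <<'E'
from h import *
from tilt import tilt
P=tilt(None,.06,np.array([.6595,-.2656,.167]),np.radians(-13.2),.167-.0153)
c=lambda q:((q-[200,60])*3.5).round(0)
for n,a in dict(hs_top_l=(.21,.014,.026),hs_bot_l=(.21,.014,0),rd_top=(-.21,.014,.026),rd_under=(-.21,.014,0),heelL=(.215,.063,-.112),round_bot=(-.19,.037,-.112)).items(): print(n,c(P(*a)))
print("pink",onz("top",[(195,262),(226,250),(226,292),(200,292)],.03).round(3), onz("side",[(405,310)],.162))
print("pencil",onz("top",[(262,208),(258,250)],.008).round(3))
E
```

```text
hs_top_l [104. 241.]
hs_bot_l [109. 262.]
rd_top [504. 314.]
rd_under [504. 335.]
heelL [103. 374.]
round_bot [476. 433.]
pink [[0.259 0.449 0.03 ]
 [0.299 0.335 0.03 ]
 [0.149 0.337 0.03 ]
 [0.151 0.431 0.03 ]] [[0.24084255 0.37092479 0.162     ]]
pencil [[0.449 0.205 0.008]
 [0.297 0.222 0.008]]
```

The horseshoe end has pitched down about 4–5° in the pads: its corner shows at row 255 against 241 predicted, and the round's bottom at 420 against 433. The centre of mass is therefore about 38 mm beyond the grip. I'll set the beam back down and regrip near x ≈ 98.

{"name": "move_arm", "arguments": {
  "steps": [
    {"dp": [0,0,0.015],"roll": 0,"gripper": 1},
    {"dp": [0,0,0.01],"roll": 0,"gripper": 1},
    {"dp": [0,0,0.006],"roll": 0,"gripper": 1},
    {"dp": [0,0,0.005],"roll": 0,"gripper": 1},
    {"dp": [0,0,0.003],"roll": 0,"gripper": 1},
    {"dp": [0,0,0],"roll": 0,"gripper": 0.9},
    {"dp": [0,0,0],"roll": 0,"gripper": 0.3},
    {"dp": [0,0,0],"roll": 0,"gripper": 0},
    {"dp": [0,0,0],"roll": 0,"gripper": 0}
  ]
}}

```text
time_s: 6.75
position: [0.6599, -0.2658, 0.1279]
ee_rot: [[0.974, -0.228, 0.001], [-0.228, -0.974, -0.0], [0.001, 0.0, -1.0]]
wrist_force: [0.1, -0.3, -0.4]
width: 0.0484
finger_force: 0.0
```

{"name": "move_arm", "arguments": {
  "steps": [
    {"dp": [0,0,-0.02],"roll": 0,"gripper": 0},
    {"dp": [0,0,-0.03],"roll": 0,"gripper": 0},
    {"dp": [0.038,0,0],"roll": 0,"gripper": 0},
    {"dp": [0,0,0],"roll": 0,"gripper": 0},
    {"dp": [0,0,0],"roll": 0,"gripper": 0}
  ]
}}

```text
time_s: 7.25
position: [0.6965, -0.2742, 0.1765]
ee_rot: [[0.974, -0.228, -0.001], [-0.228, -0.974, 0.001], [-0.002, -0.0, -1.0]]
wrist_force: [0.9, 0.6, -0.0]
width: 0.0883
finger_force: 0.0
```

```bash
python3 st.py 30; python3 - <<'E'
from h import *
s=optics.get_image('side')[:,:,::-1]; t=optics.get_image('top')[:,:,::-1]; cv2.imwrite('pics/s2.png',s);cv2.imwrite('pics/t2.png',t)
hsv=cv2.cvtColor(t,cv2.COLOR_BGR2HSV); h,sa,v=cv2.split(hsv)
m=((v>210)&(sa>60)&(sa<108)).astype(np.uint8); m[:, :365]=0; m[:,418:]=0; m[:90]=0; m[235:]=0
cs=[c for c in cv2.findContours(m,0,1)[0] if cv2.contourArea(c)>30]; print([(cv2.contourArea(c),cv2.boundingRect(c)) for c in cs])
w=onz("top",np.vstack(cs)[:,0,:],.138); print(cv2.minAreaRect((w[:,:2]*1e4).astype(np.float32)))
a=cv2.resize(t[80:240,350:450],None,fx=3.5,fy=3.5); b=cv2.resize(s[110:210,210:360],None,fx=3,fy=3)
b=cv2.copyMakeBorder(b,0,a.shape[0]-b.shape[0],0,0,0); cv2.imwrite('pics/c4.png',np.hstack([a,b]))
E
```

```text
t 8.75 p [ 0.6965 -0.2743  0.178 ] yaw -13.19 z [-0.  0. -1.] w 0.09371627008359225 0.0
F [ 0.176  0.085 -0.072] [0.582 0.527 0.47 ]
M [ 0.0534  0.0114 -0.001 ] [0.0285 0.0252 0.0292] M tool [ 0.0494 -0.0233  0.001 ]
to grasp (tool) [-0.0379 -0.0008  0.    ] z down to .126: 0.051951502560243557
[(89.0, (376, 191, 13, 27))]
((4396.396484375, -2176.256103515625), (251.09774780273438, 917.3346557617188), 76.13581085205078)
```

View pics/c4.png

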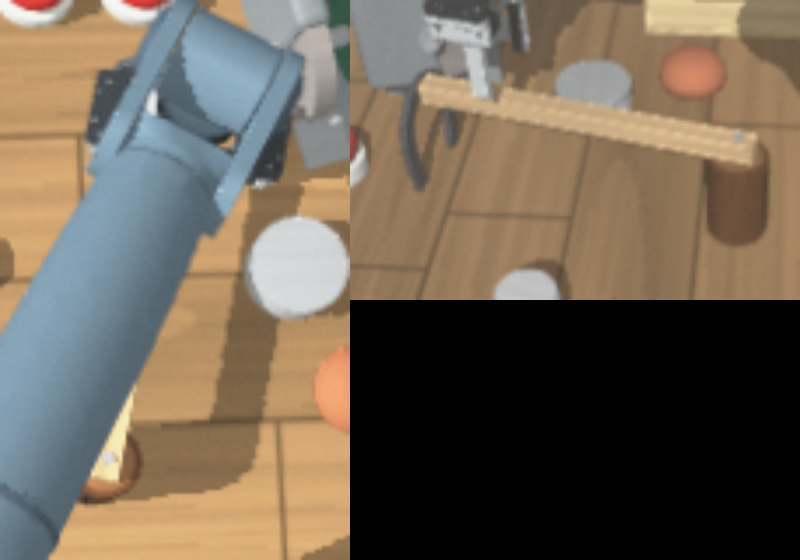

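The beam is standing level on the bench again; its round end is near side-view (344,164), the same as at the start. I'll check the slide precisely.

```bash
python3 - <<'E'
from h import *
a=cv2.imread('pics/side0.png',0); b=cv2.imread('pics/s2.png',0)
for (x,y,w,h) in ((300,145,60,50),(222,132,24,42)):
    T=a[y:y+h,x:x+w]; r=cv2.matchTemplate(b[y-8:y+h+8,x-8:x+w+8],T,cv2.TM_CCOEFF_NORMED); 
    _,mx,_,l=cv2.minMaxLoc(r); n=r[l[1]-1:l[1]+2,l[0]-1:l[0]+2].round(4); print(mx,l[0]-8,l[1]-8,n)
print(proj("side",[[.4,-.2,.1],[.41,-.2,.1],[.4,-.19,.1]]))
E
```

```text
0.9765133261680603 0 -1 [[0.8922 0.9059 0.8841]
 [0.9542 0.9765 0.96  ]
 [0.9308 0.9692 0.9695]]
0.9593852162361145 0 0 [[0.8181 0.9328 0.9309]
 [0.8338 0.9594 0.952 ]
 [0.7657 0.8728 0.8546]]
[[343.52211991 165.75883019]
 [340.64143115 165.6482271 ]
 [343.41876233 167.63568308]]
```

{"name": "move_arm", "arguments": {
  "steps": [
    {"dp": [0,0,0.02],"roll": 0,"gripper": 0},
    {"dp": [0,0,0.02],"roll": 0,"gripper": 0},
    {"dp": [0,0,0.01],"roll": 0,"gripper": 0},
    {"dp": [0,0,0],"roll": 0,"gripper": 0.4},
    {"dp": [0,0,0],"roll": 0,"gripper": 1},
    {"dp": [0,0,0],"roll": 0,"gripper": 1},
    {"dp": [0,0,0],"roll": 0,"gripper": 1},
    {"dp": [0,0,0],"roll": 0,"gripper": 1},
    {"dp": [0,0,0],"roll": 0,"gripper": 1},
    {"dp": [0,0,0],"roll": 0,"gripper": 1}
  ]
}}

```text
time_s: 9.85
position: [0.6966, -0.2744, 0.1281]
ee_rot: [[0.974, -0.228, 0.0], [-0.228, -0.974, -0.0], [0.0, 0.0, -1.0]]
wrist_force: [-0.5, 0.0, -1.3]
width: 0.0411
finger_force: 0.0
```

{"name": "move_arm", "arguments": {
  "steps": [
    {"dp": [0,0,-0.005],"roll": 0,"gripper": 1},
    {"dp": [0,0,-0.01],"roll": 0,"gripper": 1},
    {"dp": [0,0,-0.015],"roll": 0,"gripper": 1},
    {"dp": [0,0,-0.01],"roll": 0,"gripper": 1},
    {"dp": [0,0,0],"roll": 0,"gripper": 1},
    {"dp": [0,0,0],"roll": 0,"gripper": 1},
    {"dp": [0,0,0],"roll": 0,"gripper": 1}
  ]
}}

```text
time_s: 10.55
position: [0.6959, -0.274, 0.1667]
ee_rot: [[0.974, -0.228, -0.002], [-0.228, -0.974, 0.001], [-0.002, -0.001, -1.0]]
wrist_force: [0.5, 0.4, -6.5]
width: 0.0277
finger_force: 30.0
```

```bash
python3 st.py 30; python3 - <<'E'
from h import *
s=optics.get_image('side')[:,:,::-1]; cv2.imwrite('pics/s3.png',s)
b=cv2.cvtColor(s,6); a=cv2.imread('pics/side0.png',0)
for (x,y,w,h) in ((300,145,60,50),(222,132,24,42)):
    T=a[y:y+h,x:x+w]; r=cv2.matchTemplate(b[y-28:y+h+10,x-10:x+w+10],T,cv2.TM_CCOEFF_NORMED); _,mx,_,l=cv2.minMaxLoc(r); print(mx,l[0]-10,l[1]-28)
for q in ([.41,-.2,.056],[.41,-.2,.097],[.80,-.3,.056],[.80,-.3,.097]): print(proj("side",q))
E
```

```text
t 12.05 p [ 0.6965 -0.2743  0.168 ] yaw -13.19 z [ 0.  0. -1.] w 0.02763835213996484 29.994823336601257
F [ 0.18   0.119 -6.482] [0.476 0.454 0.497]
M [ 0.053   0.0059 -0.0002] [0.0325 0.0306 0.0244] M tool [ 0.0502 -0.0178  0.0002]
to grasp (tool) [-0.0379 -0.0008 -0.    ] z down to .126: 0.041958454954368396
0.9726773500442505 0 -7
0.8861299157142639 -1 -7
[[340.3955663 175.1311809]]
[[340.6243122  166.30913735]]
[[238.96007363 153.62240244]]
[[237.07688551 144.94926301]]
```

{"name": "move_arm", "arguments": {
  "steps": [
    {"dp": [0,0,-0.02],"roll": 0,"gripper": 1},
    {"dp": [0,0,-0.03],"roll": 0,"gripper": 1},
    {"dp": [0,0,-0.03],"roll": 0,"gripper": 1},
    {"dp": [0,0,-0.02],"roll": 0,"gripper": 1},
    {"dp": [0,0,-0.01],"roll": -0.044,"gripper": 1},
    {"dp": [0,0,0],"roll": -0.066,"gripper": 1},
    {"dp": [0,0,0],"roll": -0.066,"gripper": 1},
    {"dp": [0,0,0],"roll": -0.066,"gripper": 1},
    {"dp": [0,0,0],"roll": -0.022,"gripper": 1},
    {"dp": [-0.003,-0.012,0],"roll": 0,"gripper": 1}
  ]
}}

```text
time_s: 13.1
position: [0.693, -0.2634, 0.2777]
ee_rot: [[0.999, 0.032, 0.0], [0.032, -0.999, -0.001], [-0.0, 0.001, -1.0]]
wrist_force: [0.4, -0.1, -5.9]
width: 0.0276
finger_force: 30.0
```

{"name": "move_arm", "arguments": {
  "steps": [
    {"dp": [-0.006,-0.025,0],"roll": 0,"gripper": 1},
    {"dp": [-0.006,-0.025,0],"roll": 0,"gripper": 1},
    {"dp": [-0.006,-0.025,0],"roll": 0,"gripper": 1},
    {"dp": [-0.006,-0.025,0],"roll": 0,"gripper": 1},
    {"dp": [-0.006,-0.025,0],"roll": 0,"gripper": 1},
    {"dp": [-0.006,-0.025,0],"roll": 0,"gripper": 1},
    {"dp": [-0.006,-0.025,0],"roll": 0,"gripper": 1},
    {"dp": [-0.006,-0.025,0],"roll": 0,"gripper": 1},
    {"dp": [-0.006,-0.025,0],"roll": 0,"gripper": 1}
  ]
}}

```text
time_s: 14.0
position: [0.6307, -0.0375, 0.2782]
ee_rot: [[0.999, 0.033, 0.0], [0.033, -0.999, 0.0], [0.0, -0.0, -1.0]]
wrist_force: [0.4, -0.4, -6.0]
width: 0.0275
finger_force: 30.0
```

{"name": "move_arm", "arguments": {
  "steps": [
    {"dp": [-0.006,-0.025,0],"roll": 0,"gripper": 1},
    {"dp": [-0.006,-0.025,0],"roll": 0,"gripper": 1},
    {"dp": [-0.006,-0.025,0],"roll": 0,"gripper": 1},
    {"dp": [-0.006,-0.025,0],"roll": 0,"gripper": 1},
    {"dp": [-0.006,-0.025,0],"roll": 0,"gripper": 1},
    {"dp": [-0.006,-0.025,0],"roll": 0,"gripper": 1},
    {"dp": [-0.006,-0.025,0],"roll": 0,"gripper": 1},
    {"dp": [-0.006,-0.025,0],"roll": 0,"gripper": 1},
    {"dp": [-0.006,-0.025,0],"roll": 0,"gripper": 1},
    {"dp": [-0.004,-0.018,0],"roll": 0,"gripper": 1}
  ]
}}

```text
time_s: 15.0
position: [0.564, 0.2036, 0.2783]
ee_rot: [[0.999, 0.034, 0.0], [0.034, -0.999, 0.001], [0.0, -0.001, -1.0]]
wrist_force: [0.5, -0.0, -6.4]
width: 0.0274
finger_force: 30.0
```

```bash
sed -i 's/^g=.*/g=np.array([.5604,.220]); d=np.r_[g-p[:2],0]; print("to bar (tool)",(R.T@d).round(4))/' st.py; python3 st.py 10; python3 - <<'E'
from h import *
s=optics.get_image('side')[:,:,::-1]; t=optics.get_image('top')[:,:,::-1]; cv2.imwrite('pics/s4.png',s);cv2.imwrite('pics/t4.png',t)
a=s[130:350,170:520]; cv2.imwrite('pics/c5.png',cv2.resize(a,None,fx=2.2,fy=2.2))
E
```

```text
t 15.5 p [0.5656 0.2009 0.278 ] yaw 1.87 z [ 0. -0. -1.] w 0.02774193751429072 29.994898438453674
F [-0.361 -0.295 -6.619] [0.769 0.767 0.527]
M [ 0.0193  0.0209 -0.0113] [0.0398 0.0606 0.0358] M tool [ 0.02   -0.0203  0.0113]
to bar (tool) [-0.0045 -0.0193 -0.    ]
```

View pics/c5.png

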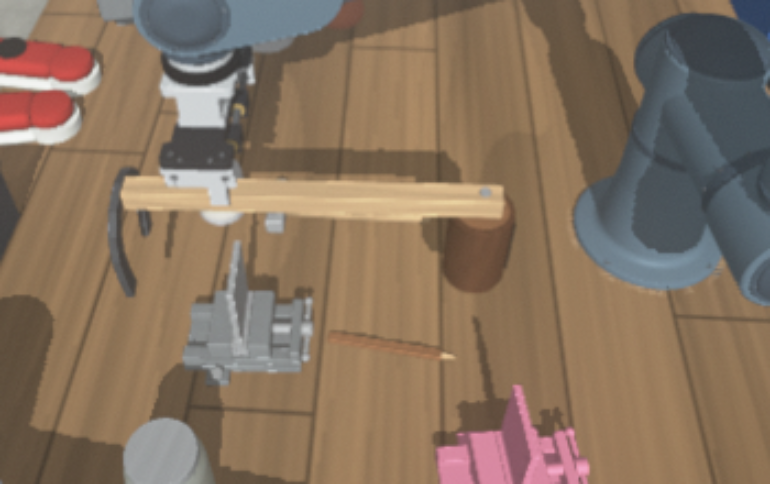

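The beam is held level near the bar at tool yaw 1.9°. In the crop its batten runs from (125,190) to (500,200), and the bar top is at (237,245). I'll shift over the edge and come down.

{"name": "move_arm", "arguments": {
  "steps": [
    {"dp": [-0.0015,-0.008,0],"roll": 0,"gripper": 1},
    {"dp": [-0.002,-0.008,0.01],"roll": 0,"gripper": 1},
    {"dp": [-0.001,-0.003,0.02],"roll": 0,"gripper": 1},
    {"dp": [0,0,0.02],"roll": 0,"gripper": 1},
    {"dp": [0,0,0.015],"roll": 0,"gripper": 1},
    {"dp": [0,0,0.01],"roll": 0,"gripper": 1},
    {"dp": [0,0,0.003],"roll": 0,"gripper": 1},
    {"dp": [0,0,0],"roll": 0,"gripper": 1},
    {"dp": [0,0,0],"roll": 0,"gripper": 1}
  ]
}}

```text
time_s: 16.5
position: [0.5609, 0.2205, 0.2011]
ee_rot: [[0.999, 0.034, 0.002], [0.034, -0.999, 0.0], [0.002, -0.0, -1.0]]
wrist_force: [0.1, 0.3, -6.9]
width: 0.028
finger_force: 30.0
```

```bash
python3 st.py 8; python3 - <<'E'
from h import *
s=optics.get_image('side')[:,:,::-1]; t=optics.get_image('top')[:,:,::-1]; cv2.imwrite('pics/s5.png',s);cv2.imwrite('pics/t5.png',t)
cv2.imwrite('pics/c6.png',cv2.resize(s[190:310,210:420],None,fx=3.8,fy=3.8,interpolation=2))
E
```

```text
t 16.9 p [0.5603 0.2204 0.2002] yaw 1.93 z [ 0.  0. -1.] w 0.027952342788859542 29.99486804008484
F [ 0.08   0.011 -6.6  ] [0.641 0.521 0.51 ]
M [0.0329 0.0281 0.0203] [0.0281 0.0183 0.0364] M tool [ 0.0338 -0.027  -0.0203]
to bar (tool) [ 0.0001  0.0004 -0.    ]
```

View pics/c6.png

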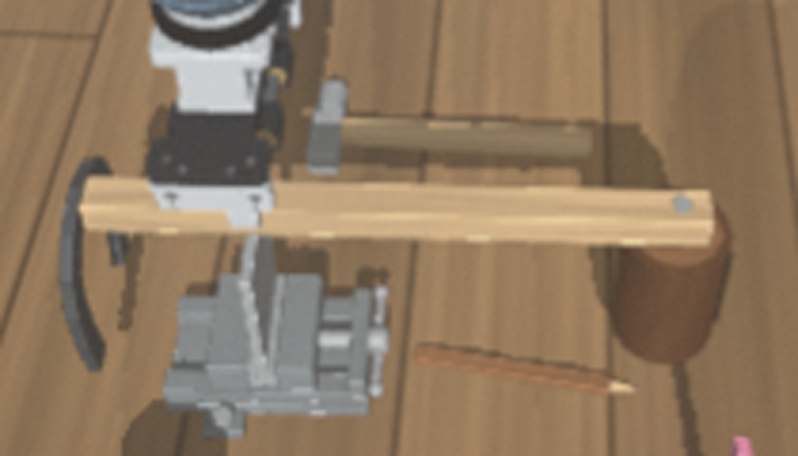

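The batten sits just above the bar at crop (250,240) and the gripper is directly over it. I'll lower slowly and watch the force.

{"name": "move_arm", "arguments": {
  "steps": [
    {"dp": [0,0,0.002],"roll": 0,"gripper": 1},
    {"dp": [0,0,0.002],"roll": 0,"gripper": 1},
    {"dp": [0,0,0.002],"roll": 0,"gripper": 1},
    {"dp": [0,0,0.001],"roll": 0,"gripper": 1},
    {"dp": [0,0,0],"roll": 0,"gripper": 1}
  ]
}}

```text
time_s: 17.5
position: [0.5601, 0.2203, 0.1926]
ee_rot: [[0.999, 0.034, -0.001], [0.034, -0.999, -0.0], [-0.001, 0.0, -1.0]]
wrist_force: [-0.1, -0.5, -6.0]
width: 0.0277
finger_force: 30.0
```

{"name": "move_arm", "arguments": {
  "steps": [
    {"dp": [0,0,0.001],"roll": 0,"gripper": 1},
    {"dp": [0,0,0.001],"roll": 0,"gripper": 1},
    {"dp": [0,0,0],"roll": 0,"gripper": 1}
  ]
}}

```text
time_s: 17.8
position: [0.5601, 0.2203, 0.1908]
ee_rot: [[0.999, 0.034, -0.0], [0.034, -0.999, -0.0], [-0.0, 0.0, -1.0]]
wrist_force: [-0.1, 0.7, -7.5]
width: 0.0275
finger_force: 30.0
```

{"name": "move_arm", "arguments": {
  "steps": [
    {"dp": [0,0,0.001],"roll": 0,"gripper": 1},
    {"dp": [0,0,0.0005],"roll": 0,"gripper": 1},
    {"dp": [0,0,0],"roll": 0,"gripper": 1}
  ]
}}

```text
time_s: 18.1
position: [0.5602, 0.2203, 0.1893]
ee_rot: [[0.999, 0.034, -0.0], [0.034, -0.999, -0.0], [-0.0, 0.0, -1.0]]
wrist_force: [-0.5, -0.4, -6.5]
width: 0.0275
finger_force: 30.0
```

{"name": "move_arm", "arguments": {
  "steps": [
    {"dp": [0,0,0.001],"roll": 0,"gripper": 1},
    {"dp": [0,0,0],"roll": 0,"gripper": 1}
  ]
}}

```text
time_s: 18.3
position: [0.5604, 0.2204, 0.1889]
ee_rot: [[0.999, 0.034, 0.0], [0.034, -0.999, 0.0], [0.0, -0.0, -1.0]]
wrist_force: [-1.1, -1.1, -4.5]
width: 0.028
finger_force: 30.0
```

{"name": "move_arm", "arguments": {
  "steps": [
    {"dp": [0,0,0.0005],"roll": 0,"gripper": 1},
    {"dp": [0,0,0],"roll": 0,"gripper": 1}
  ]
}}

```text
time_s: 18.5
position: [0.5604, 0.2204, 0.1888]
ee_rot: [[0.999, 0.034, 0.001], [0.034, -0.999, 0.0], [0.001, -0.0, -1.0]]
wrist_force: [-2.3, -0.7, -0.4]
width: 0.0276
finger_force: 30.0
```

```bash
python3 st.py 12
```

```text
t 19.1 p [0.5605 0.2204 0.1888] yaw 1.94 z [ 0.001  0.    -1.   ] w 0.02743424469304249 30.002617835998535
F [-3.694 -1.436  3.675] [0.818 0.604 1.477]
M [-0.1917  0.7848  0.0096] [0.0436 0.1291 0.0263] M tool [-0.165  -0.7908 -0.0097]
to bar (tool) [-0.0001  0.0004 -0.    ]
```

{"name": "move_arm", "arguments": {
  "steps": [
    {"dp": [0,0,-0.0006],"roll": 0,"gripper": 1},
    {"dp": [0,0,0],"roll": 0,"gripper": 1}
  ]
}}

```text
time_s: 19.3
position: [0.5605, 0.2204, 0.1888]
ee_rot: [[0.999, 0.034, 0.001], [0.034, -0.999, 0.0], [0.001, -0.0, -1.0]]
wrist_force: [-2.7, -1.5, 3.0]
width: 0.028
finger_force: 30.0
```

```bash
python3 st.py 6
```

```text
t 19.6 p [0.5605 0.2204 0.1888] yaw 1.94 z [ 0.001  0.    -1.   ] w 0.02745115907790758 30.001794397830963
F [-2.995 -0.831  4.219] [0.403 0.412 0.533]
M [-0.1801  0.659   0.0013] [0.0432 0.0389 0.0427] M tool [-0.1578 -0.6647 -0.0014]
to bar (tool) [-0.0001  0.0004 -0.    ]
```

{"name": "move_arm", "arguments": {
  "steps": [
    {"dp": [0,0,-0.0006],"roll": 0,"gripper": 1},
    {"dp": [0,0,0],"roll": 0,"gripper": 1},
    {"dp": [0,0,0],"roll": 0,"gripper": 1}
  ]
}}

```text
time_s: 19.9
position: [0.5604, 0.2204, 0.1889]
ee_rot: [[0.999, 0.034, 0.0], [0.034, -0.999, 0.0], [0.0, -0.0, -1.0]]
wrist_force: [-0.6, -0.6, -0.3]
width: 0.0278
finger_force: 30.0
```

```bash
python3 st.py 6
```

```text
t 20.2 p [0.5603 0.2204 0.1888] yaw 1.93 z [ 0.  0. -1.] w 0.027419175104720202 29.99808579683304
F [-0.182 -0.318 -0.631] [0.636 0.383 0.836]
M [ 0.015   0.0139 -0.0353] [0.0476 0.0562 0.0373] M tool [ 0.0155 -0.0134  0.0353]
to bar (tool) [ 0.0001  0.0004 -0.    ]
```

```bash
cat > rock.py <<'E'
from h import *
import sys
if len(sys.argv)>1: cv2.imwrite('pics/ref.png',optics.get_image('side')[:,:,::-1]); sys.exit()
a=cv2.imread('pics/ref.png',0)
m=np.zeros_like(a); cv2.fillConvexPoly(m,np.array([[330,238],[400,240],[400,262],[330,253]]),255); f=cv2.goodFeaturesToTrack(a,25,.01,3,mask=m)
m[:]=0; m[230:292,224:243]=255; f2=cv2.goodFeaturesToTrack(a,15,.01,3,mask=m)
for k in range(4):
    im=optics.get_image('side')[:,:,::-1].copy(); b=cv2.cvtColor(im,6); out=[]
    for g in (f,f2):
        q,st,_=cv2.calcOpticalFlowPyrLK(a,b,g,None,winSize=(11,11)); d=(q-g)[st==1]; out.append(np.median(d,0).round(2))
    o=readout.get_obs(); print(round(o["time_s"],2),"round dxy",out[0],"shoe dxy",out[1],o["width"].round(4),o["wrist_force"].round(1))
cv2.imwrite('pics/now.png',im)
E
python3 rock.py ref; python3 rock.py
```

```text
Traceback (most recent call last):
  File "rock.py", line 11, in <module>
    o=readout.get_obs(); print(round(o["time_s"],2),"round dxy",out[0],"shoe dxy",out[1],o["width"].round(4),o["wrist_force"].round(1))
                                                                                         ^^^^^^^^^^^^^^^^
AttributeError: 'float' object has no attribute 'round'
```

{"name": "move_arm", "arguments": {
  "steps": [
    {"dp": [0,0,0],"roll": 0,"gripper": 0.62}
  ]
}}

```text
time_s: 20.4
position: [0.5603, 0.2204, 0.1891]
ee_rot: [[0.999, 0.034, -0.0], [0.034, -0.999, 0.0], [-0.0, -0.0, -1.0]]
wrist_force: [-0.2, -0.4, -0.8]
width: 0.033
finger_force: 0.0
```

```bash
python3 rock.py
```

```text
Traceback (most recent call last):
  File "rock.py", line 11, in <module>
    o=readout.get_obs(); print(round(o["time_s"],2),"round dxy",out[0],"shoe dxy",out[1],o["width"].round(4),o["wrist_force"].round(1))
                                                                                         ^^^^^^^^^^^^^^^^
AttributeError: 'float' object has no attribute 'round'
```

```bash
sed -i 's/o\["width"\].round(4)/round(o["width"],4)/' rock.py; python3 rock.py
```

```text
20.5 round dxy [-0.06  0.06] shoe dxy [0.02 0.  ] 0.0351 [ 1.  -0.2  0.2]
20.55 round dxy [-0.03  0.07] shoe dxy [0.02 0.  ] 0.0353 [-0.5  0.8 -0.2]
20.6 round dxy [-0.02  0.05] shoe dxy [0.   0.01] 0.0357 [-0.8  0.7 -0. ]
20.65 round dxy [-0.03  0.01] shoe dxy [0.   0.01] 0.0362 [-0.4 -0.1 -0.5]
```

The beam stays put with the fingers off it. I'll watch a little longer before withdrawing.

{"name": "move_arm", "arguments": {
  "steps": [
    {"dp": [0,0,0],"roll": 0,"gripper": 0.6},
    {"dp": [0,0,0],"roll": 0,"gripper": 0.6},
    {"dp": [0,0,0],"roll": 0,"gripper": 0.6},
    {"dp": [0,0,0],"roll": 0,"gripper": 0.6},
    {"dp": [0,0,0],"roll": 0,"gripper": 0.6}
  ]
}}

```text
time_s: 21.15
position: [0.5602, 0.2204, 0.1892]
ee_rot: [[0.999, 0.034, -0.0], [0.034, -0.999, 0.0], [-0.0, -0.0, -1.0]]
wrist_force: [-0.4, -0.4, 1.1]
width: 0.0378
finger_force: 0.0
```

```bash
python3 rock.py
```

```text
21.2 round dxy [-0.05  0.07] shoe dxy [0.03 0.  ] 0.0375 [ 0.3 -1.2 -0.3]
21.25 round dxy [-0.03  0.05] shoe dxy [0.01 0.01] 0.0373 [ 0.3 -0.4  0.4]
21.3 round dxy [-0.02  0.02] shoe dxy [0.   0.01] 0.0375 [-0.4  0.2 -0. ]
21.35 round dxy [-0.01  0.06] shoe dxy [0.02 0.01] 0.0376 [ 0.1 -0.4  0.1]
```

{"name": "move_arm", "arguments": {
  "steps": [
    {"dp": [0,0,0],"roll": 0,"gripper": 0.3},
    {"dp": [0,0,0],"roll": 0,"gripper": 0.3},
    {"dp": [0,0,0],"roll": 0,"gripper": 0.3},
    {"dp": [0,0,-0.005],"roll": 0,"gripper": 0.3},
    {"dp": [0,0,-0.015],"roll": 0,"gripper": 0.3},
    {"dp": [0,0,-0.025],"roll": 0,"gripper": 0.3},
    {"dp": [0,0,-0.025],"roll": 0,"gripper": 0.3},
    {"dp": [0,0,-0.02],"roll": 0,"gripper": 0.3},
    {"dp": [0,0,0],"roll": 0,"gripper": 0.3}
  ]
}}

```text
time_s: 22.25
position: [0.5622, 0.2208, 0.2844]
ee_rot: [[0.999, 0.034, 0.008], [0.034, -0.999, 0.002], [0.008, -0.001, -1.0]]
wrist_force: [0.8, -0.1, -0.1]
width: 0.0659
finger_force: 0.0
```

```bash
python3 rock.py; python3 rock.py|tail -1; python3 -c "
import cv2; s=cv2.imread('pics/now.png'); cv2.imwrite('pics/c7.png',cv2.resize(s[150:310,190:430],None,fx=3,fy=3))"
```

```text
22.3 round dxy [0.07 0.05] shoe dxy [-0.03  0.06] 0.0657 [ 0.  -0.1 -0.8]
22.35 round dxy [ 0.03 -0.03] shoe dxy [-0.01 -0.02] 0.0655 [-0.1  0.2 -1. ]
22.4 round dxy [0.02 0.01] shoe dxy [-0.   -0.04] 0.0658 [-0.2 -0.7 -0.5]
22.45 round dxy [-0.04  0.07] shoe dxy [ 0.   -0.03] 0.0655 [-0.8  0.6 -0.1]
22.65 round dxy [0.02 0.12] shoe dxy [0.01 0.01] 0.0658 [ 0.2 -0.2 -1.3]
```

View pics/c7.png

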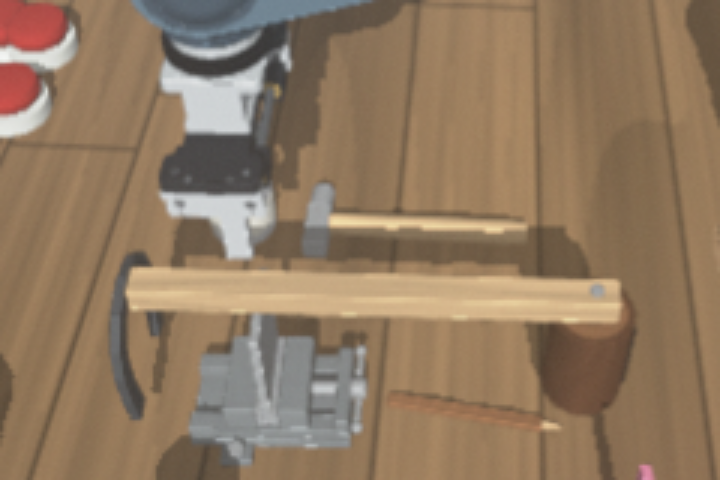

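The beam rests level and still on the bar (crop 260,315), both ends hang free, and the gripper is clear above at (240,240). Handing in.

```bash
python3 -c "
from rig import order; print(order.finish_job())"
```

```text
the job is handed in; nothing more can be done
None
```

The beam is balanced level on the bar's edge at about beam x = +98 mm, released and steady, and the job is handed in.

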